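# Lock the disc drive's spindle for transport

## Robot

A 6-joint arm with a two-finger parallel gripper is mounted at the origin on the work surface. World frame = base frame: x ahead of the robot, y to its left, z up, the work surface at z = 0. Lengths are in m, angles in rad, forces in N, time in s.
With the tool pointing down it reaches from about 0.3 to 0.95 m from the base axis. Payload 3.1 kg.
Tool frame: the origin (TCP) lies between the finger pads; the fingertips stand 11 mm ahead of it and the grasp point (between the pads) lies 8 mm behind it; z points along the fingers, y is the line along which they close (so a half turn about z gives the same grasp; the last joint's range is limited). The gripper opens to 85 mm and grips with 20 to 120 N. Pads are 22 mm wide; open, the fingers measure 114 mm over their backs; the gripper's body (76 mm by 85 mm) begins 54 mm behind the grasp point. The pads swing forward as they close: fully open they stand 13 mm farther back than shut.
Start: joints at [-1.234, 0.308, 1.634, -0, 1.2, -0.07], TCP at [0.247, -0.574, 0.242] pointing down, gripper open.
Joint ranges: [-3.06, 3.06], [-0.79, 1.96], [0.05, 2.63], [-1.19, 4.34], [0.05, 2.64], [-2.94, 2.94]. Speed limits (rad/s): [2.79, 2.79, 3.14, 3.14, 3.14, 3.14].

## Interface

Orientations are given as a unit quaternion [x, y, z, w].
In Python, from workcell import manip, vision gives the robot as it stands.
- The arm moves only by the tool step_arm, never from a script. Its argument "deltas" is a list of rows, each a list of 2 entries, a list of its own where there are three numbers: the shift along the world's x, y, z in m, then the turn about the world's z in degrees. A call has 1 to 8 rows; each row shifts and turns the commanded pose from where the row before left it; what a row does not reach is not made up. A row lasts 1/12 s, in which the tool goes at most 41.7 mm and 7.16 degrees, less where a joint would pass 70% of its speed; a pose out of reach is approached as far as the arm can. A call is refused whole if a number of a shift passes 0.0417 or a number of a turn 7.16, either way. A call with a gripper value outside its range is refused whole. "jaw" is the opening, from 0 (shut) to 1 (fully open), set as the call begins (left out, the last holds). The fingers move at their own pace and stop on an object; "newtons" is the grip in N (left out, the last holds). Time passes only in rows, so rows that do not move let the fingers close. It gives the time, the measured TCP pose, the force, the opening and the grip force at its end, in the units of the state.
- manip.state(): the state, without advancing time (a new reading comes with each control period).
- vision.read_camera(name): name is "scene" or "top"; returns a dict with "frame" (384x512x3 uint8, red, green, blue), "intrinsics" (3x3 intrinsics, pixels), "camera_from_world" (4x4, takes a point from world to camera coordinates). Camera axes: x right, y down, z forward; pixel columns grow to the right and rows downward; lengths in m; the calibration is good to about 2 mm. A picture is of the moment at which its call begins. There is no depth.
- manip.job_done(): hands the job in; it is judged then, once.
The state is a dict: "clock": time; "joints": joint angles; "joint_velocities": joint speeds; "tau": joint torques, N m; "tcp_pos": TCP position; "eef_rot": TCP orientation; "force": force on the tool from outside, world axes, zero at the start; "moment": the same for the moment, N m; "opening": finger opening in m; "gripper_force": force on a finger pad.
Only numpy, scipy, OpenCV 4.12 (cv2) and the standard library are available. Lean on these libraries where they do the work, as an engineer would, in place of code of your own. Each camera call takes 0.05 s, during which the arm holds its last target. There are 200 camera calls.

## Task

This exhibit disc drive is about to be moved, so lock its spindle: with a fingertip, push the black post round until the slot in the copper disc faces the red bar, then push the bar's upright red tab so that the bar slides fully home into the slot. Only push, do not grip anything; leave the loose brass knob, spanner, bottle and mug where they are, and finish clear of everything.

Things in the scene. Friction and masses are not known exactly. Their poses are not given: they have to be found in the camera images.
- drive: Cream disc drive, a fixed box 240 (its x) x 360 (its y) x 90 mm high, level on the table, turned about the vertical. Origin: centre of its underside; its flat top (the deck) is 90 mm above. In its frame the disc's axis is at x 0, y -50 mm; the red bar lies along y at x 0, on the +y side of the disc, and is pushed towards -y. The deck is clear behind the bar's tab.
- disc_center (a point): Point on the disc's axis at the height of the copper disc's upper face, 106 mm above the table. The copper disc is 160 mm in diameter and 10 mm thick (6 mm above the deck). An aluminium hub of radius 46 mm stands 1 mm proud, and a steel boss of radius 22 mm stands 10 mm proud of the copper.
- slot_mouth (a point): Middle of the open end of the disc's one slot, at the rim, 80 mm from the axis, on the copper's upper face. The slot is 18 mm wide and runs radially 34 mm inward from the rim, right through the copper. It moves with the disc.
- spindle_disc (a joint): Turn of the disc in rad, growing anticlockwise from above. 0: the slot points at the bar (drive's +y). Starts at 0.5 to 1.7, so it must be turned clockwise. Stops at -2.6 and 2.6. Stiff (0.12 N m, about 2 N at the post); stays where left. Within 0.03 rad of 0 the bar enters freely; from about 0.06 its tapered tip draws the disc into line; farther off, the rim stops the bar.
- finger_post (a point): Black upright post on the disc, 14 mm in diameter and 34 mm tall, to push the disc round by. This point: centre of its foot, on the copper's upper face (106 mm above the table), 58 mm from the disc's axis and exactly opposite the slot.
- lock_bar (a joint): How far the red bar has been pushed in, m. 0: drawn back, its tip 8 mm outside the disc's rim; 0.036: fully home against its stop, its tip 28 mm inside the rim. Starts at 0 to 0.006. It takes about 3 N and stays where it is left.
- bar_tip (a point): Middle of the tip of the red bar, on its upper face, 106 mm above the table. The bar is 12 mm wide, 10 mm high, 76 mm long; its last 8 mm taper to 6 mm wide. It runs through a fixed dark steel guide 32 mm wide, 96 to 114 mm out from the disc's axis, top 114 mm above the table.
- push_tab (a point): Upright red tab on the bar's outer end: a plate 36 mm wide (its x), 8 mm thick (its y, the sliding direction), 46 mm tall. This point: centre of its underside, 96 mm above the table (6 mm over the deck), 72 mm outward from the bar's tip. Its axes are the drive's: pushing its outer (+y) face towards -y slides the bar in.
- clamp_knob: Loose brass clamp knob on the deck, on the +x side of the bar, 32 mm in diameter, 26 mm tall; origin: centre of its underside. To be left alone.
- wrench: Loose steel spanner, 140 mm long, 38 mm wide at its jaw, 8 mm thick, lying flat on the deck along the drive's y, on the -x side of the bar; origin: underside, middle. To be left alone.
- cleaner: Loose blue cleaner bottle on the table to the right of the drive, 48 mm in diameter, 110 mm tall; origin: centre of its underside. To be left alone.
- mug: Loose white mug on the table to the left of the drive, 80 mm in diameter, 90 mm tall; origin: centre of its underside. To be left alone.

How it is judged:
By the outcome, as a careful person would: the job done as asked, in the order asked, and still so for the second after the job is handed in, with the robot touching nothing.
It also fails if it takes over 43 s, if anything falls off the work surface, if the arm or the gripper's body presses on something with over 40 N, if the wrist force passes 120 N, or if a joint passes its speed limit or range.

## Working session

There is one attempt and no reset: what is moved stays moved. The work goes in short steps, Python scripts to look and compute and a tool call to move; the robot and the scene stay as the last step left them, time stands still between calls to the robot, and variables do not carry over. Pictures are saved under pics/ and viewed, at most 11 in all, crops included, and the job is handed in when it is done.

Besides the shell and the picture viewer there is one more tool, called after "Call:" as a command line: name --argument value ..., lists and objects as JSON in quotes. step_arm: Moves the arm, as the interface text tells. Its arguments: {"type":"object","properties":{"deltas":{"type":"array","items":{"type":"array"}},"jaw":{"type":"number"},"newtons":{"type":"number"}},"required":["deltas"]}

```bash
mkdir -p pics; cat > h.py <<'E'
import numpy as np, cv2
from workcell import manip, vision
def cam(n,save=None):
    c=vision.read_camera(n)
    if save: cv2.imwrite('pics/'+save,c["frame"][:,:,::-1])
    return c["frame"],np.array(c["intrinsics"]),np.array(c["camera_from_world"])
def ray(u,v,K,T,z):
    R,t=T[:3,:3],T[:3,3]; o=-R.T@t; d=R.T@np.linalg.inv(K)@[u,v,1]
    return o+d*(z-o[2])/d[2]
def proj(p,K,T):
    q=K@(T[:3,:3]@np.array(p)+T[:3,3]); return q[:2]/q[2]
E
python3 - <<'E'
from h import *
for n in("top","scene"):
    f,K,T=cam(n,n+"0.png"); print(n,K[0,0],-T[:3,:3].T@T[:3,3])
print(manip.state())
E
```

```text
top 486.940677838585 [ 0.45845815 -0.00372701  1.36554197]
scene 442.4937314755429 [1.19869458 0.24977055 1.09060428]
{'clock': 0.1, 'joints': array([-1.23368613e+00,  3.08939254e-01,  1.63506516e+00, -1.32493710e-05,
        1.19973842e+00, -6.97096022e-02]), 'joint_velocities': array([ 0.00044398, -0.001921  , -0.00373147, -0.00102653,  0.00053241,
       -0.00096808]), 'tau': array([-4.08193364e-04, -4.16407514e+01, -2.77643967e+01, -9.46145929e-05,
        4.02888792e-03,  2.21047948e-06]), 'tcp_pos': array([ 0.24702777, -0.57330599,  0.24114583]), 'eef_rot': array([ 9.79382386e-01,  2.02012342e-01, -1.49427845e-04, -1.06467022e-03]), 'force': array([-0.03118386,  0.17337211, -0.42422398]), 'moment': array([-0.04269329,  0.03176729, -0.00980148]), 'gripper_force': 0.0, 'opening': 0.08557945006236392}
```

View pics/top0.png

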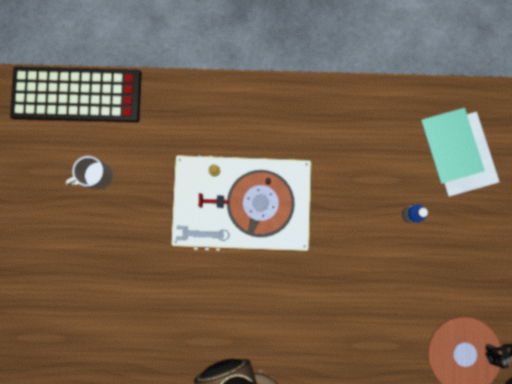

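View pics/scene0.png

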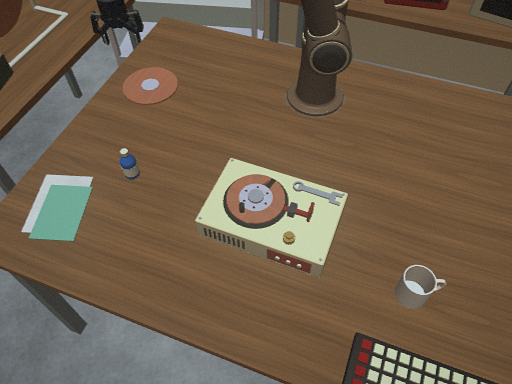

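The top view has world +x up and +y left. The disc is at about (261,203), the post at (268,181), the slot at (253,226), the tab at (200,200), the knob at (214,170) and the spanner at about (203,234). The slot is roughly 1.2 rad anticlockwise of the bar. Next I'll measure these.

```bash
cat > m.py <<'E'
from h import *
def big(m,box=(150,140,330,260)):
    x0,y0,x1,y1=box; z=np.zeros_like(m); z[y0:y1,x0:x1]=m[y0:y1,x0:x1]
    cs,_=cv2.findContours(z,cv2.RETR_EXTERNAL,cv2.CHAIN_APPROX_NONE); return sorted(cs,key=cv2.contourArea)[::-1]
def measure(save=None):
    f,K,T=cam("top",save); hsv=cv2.cvtColor(f,cv2.COLOR_RGB2HSV); g=f.max(2)
    H,S,V=[hsv[:,:,i].astype(int) for i in range(3)]
    return f,K,T,H,S,V
if __name__=="__main__":
    f,K,T,H,S,V=measure()
    deck=((V>190)&(S<60)).astype(np.uint8)
    c=big(deck)[0]; r=cv2.minAreaRect(cv2.convexHull(c)); b=cv2.boxPoints(r)
    W=np.array([ray(*p,K,T,.09) for p in b]); print("deck",r,W.round(4).tolist(),"c",W.mean(0))
    e=np.roll(W,-1,0)-W; print("sides",np.linalg.norm(e,axis=1),np.degrees(np.arctan2(e[:,1],e[:,0])))
    cop=((S>110)&(H<15)&(V>130)).astype(np.uint8); 
    cc=big(cop)[0]; (u,v),rad=cv2.minEnclosingCircle(cc); print("copper",u,v,rad,ray(u,v,K,T,.106))
    red=((S>150)&((H<8)|(H>172))&(V>60)&(V<190)).astype(np.uint8)
    for c in big(red)[:3]: print("red",cv2.boundingRect(c),cv2.contourArea(c))
    cv2.imwrite("pics/crop0.png",cv2.resize(f[150:256,165:320,::-1],None,fx=5,fy=5,interpolation=cv2.INTER_CUBIC))
E
python3 m.py
```

```text
deck ((241.07452392578125, 203.4133758544922), (136.3059539794922, 90.83494567871094), 2.045408248901367) [[0.4399, 0.2192, 0.09], [0.6791, 0.22, 0.09], [0.6753, -0.1407, 0.09], [0.4359, -0.136, 0.09]] c [0.5575506  0.04065489 0.09      ]
sides [0.23918042 0.36074727 0.23946023 0.35524133] [  0.19531069 -90.60896877 178.87689995  89.34365619]
copper 260.2758483886719 202.62069702148438 30.626550674438477 [ 0.55869599 -0.00952407  0.106     ]
red (200, 195, 17, 11) 24.5
red (224, 201, 5, 2) 4.0
```

View pics/crop0.png

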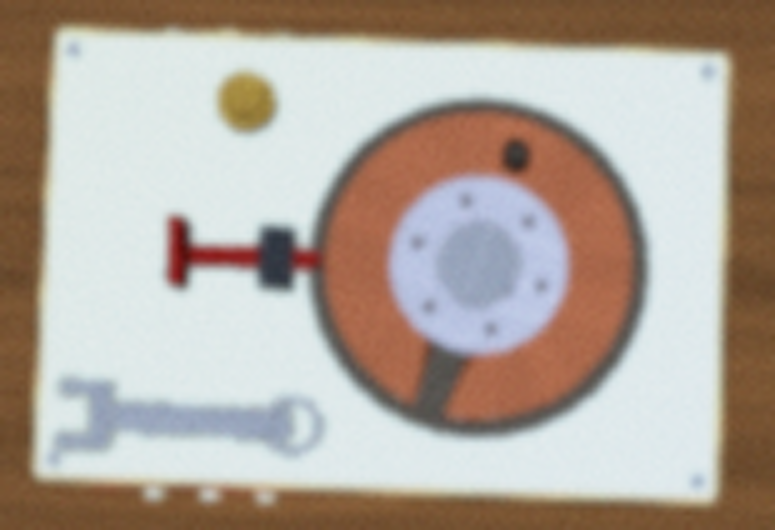

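The crop shows the post top at crop (516,155), the slot mouth at about (428,415), the inner slot end at about (449,350), the tab at (177,252) and the guide at (277,258). The deck size and disc centre agree with the given dimensions.

```bash
python3 - <<'E'
from h import *
f,K,T=cam("top")
P=lambda u,v,z: ray(165+(u+.5)/5-.5,150+(v+.5)/5-.5,K,T,z)
C=P(478,265,.110);print("C hub",C, "rim", P(480,266,.10))
C=np.array([.5575,-.0095,.106])
for n,u,v,z in(("slotmouth",430,412,.098),("slotin",449,352,.098),("post top",516,150,.14),("post mid",516,155,.123),("tab top",176,252,.142),("guide",277,258,.114),("knob",247,100,.116),("tip",318,260,.106)):
    p=P(u,v,z);d=p-C;print(n,p.round(4),"r",np.hypot(*d[:2]).round(4),"ang",np.degrees(np.arctan2(d[1],d[0])).round(1))
E
```

```text
C hub [ 0.55842649 -0.00930822  0.11      ] rim [ 0.55872563 -0.01040793  0.1       ]
slotmouth [0.4822 0.0137 0.098 ] r 0.0788 ang 162.9
slotin [0.5136 0.0046 0.098 ] r 0.0461 ang 162.2
post top [ 0.615 -0.027  0.14 ] r 0.0601 ang -16.9
post mid [ 0.6146 -0.0274  0.123 ] r 0.0598 ang -17.4
tab top [0.5587 0.1431 0.142 ] r 0.1526 ang 89.6
guide [0.5592 0.0944 0.114 ] r 0.1039 ang 89.1
knob [0.6406 0.1123 0.116 ] r 0.1474 ang 55.7
tip [0.5593 0.0737 0.106 ] r 0.0832 ang 88.8
```

Call:
step_arm --deltas '[[[0.0157,0.0241,0],2.06],[[0.0157,0.0241,0],2.06],[[0.0157,0.0241,0],2.06],[[0.0157,0.0241,0],2.06],[[0.0157,0.0241,0],2.06],[[0.0157,0.0241,0],2.06],[[0.0157,0.0241,0],2.06],[[0.0157,0.0241,0],2.06]]' --jaw 0 --newtons 20

```text
clock: 0.87
tcp_pos: [0.3733, -0.3798, 0.2421]
eef_rot: [0.94, 0.341, -0.0, -0.0]
force: [0.0, -0.5, 0.2]
opening: -0.0001
gripper_force: 0.0
```

Call:
step_arm --deltas '[[[0.0157,0.0241,0],2.06],[[0.0157,0.0241,0],2.06],[[0.0157,0.0241,0],2.06],[[0.0157,0.0241,0],2.06],[[0.0157,0.0241,0],2.06],[[0.0157,0.0241,0],2.06],[[0.0157,0.0241,0],2.06],[[0.0157,0.0241,0],2.06]]'

```text
clock: 1.53
tcp_pos: [0.4989, -0.1871, 0.2422]
eef_rot: [0.881, 0.472, -0.0, -0.0]
force: [0.5, 0.0, -0.0]
opening: 0.0001
gripper_force: 0.0
```

Call:
step_arm --deltas '[[[0.0157,0.0241,0],2.06],[[0.0157,0.0241,0],2.06],[[0.0157,0.0241,0],2.06],[[0.0157,0.0241,0],2.06],[[0.0157,0.0241,0],2.06],[[0.0157,0.0241,0],2.06],[[0.0157,0.0241,0],2.06],[[0.0157,0.0241,0],2.06]]'

```text
clock: 2.2
tcp_pos: [0.6245, 0.0057, 0.242]
eef_rot: [0.805, 0.594, -0.0, -0.0]
force: [0.5, -0.7, 0.3]
opening: 0.0001
gripper_force: 0.0
```

Call:
step_arm --deltas '[[[0,0,-0.028],0],[[0,0,-0.028],0],[[0,0,-0.028],0],[[0,0,-0.027],0],[[0,0,0],0]]'

```text
clock: 2.62
tcp_pos: [0.6187, 0.0049, 0.1244]
eef_rot: [0.805, 0.593, -0.005, -0.004]
force: [-1.2, 0.5, -1.1]
opening: 0.0
gripper_force: 0.0
```

```bash
python3 - <<'E'
from h import *
s=manip.state();print(s["tcp_pos"].round(4),s["force"].round(1))
cam("scene","s1.png")
C=np.array([.5585,-.0095]);r=lambda a:np.array([np.cos(np.radians(a)),np.sin(np.radians(a))])
F=lambda p:C+.058*r(p)+.018*r(p+90)
pr=s["tcp_pos"][:2]
for p in [-17.2]+list(np.linspace(-17.2,-90.4,16)[1:]): print(round(p,1),(F(p)-pr).round(4).tolist());pr=F(p)
E
```

```text
[0.6187 0.0049 0.1244] [-1.2  0.5 -1.1]
-17.2 [0.0005, -0.0144]
-22.1 [-0.0002, -0.0052]
-27.0 [-0.0007, -0.0051]
-31.8 [-0.0011, -0.0051]
-36.7 [-0.0015, -0.0049]
-41.6 [-0.0019, -0.0048]
-46.5 [-0.0023, -0.0046]
-51.4 [-0.0027, -0.0044]
-56.2 [-0.0031, -0.0042]
-61.1 [-0.0034, -0.0039]
-66.0 [-0.0037, -0.0036]
-70.9 [-0.004, -0.0032]
-75.8 [-0.0043, -0.0029]
-80.6 [-0.0045, -0.0025]
-85.5 [-0.0047, -0.0021]
-90.4 [-0.0049, -0.0017]
```

View pics/s1.png

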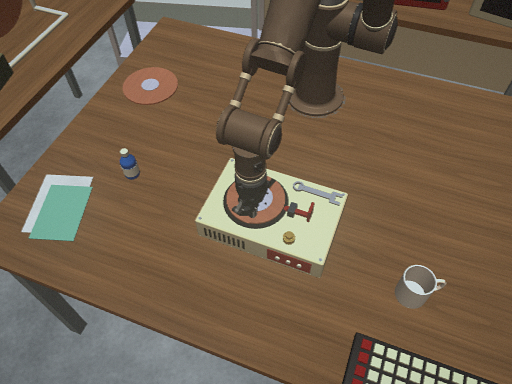

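The gripper is shut and down on the +y side of the post, around (250,200), with nothing else nearby. I'll let it settle before pushing.

Call:
step_arm --deltas '[[[0,0,0],0],[[0,0,0],0],[[0,0,0],0]]'

```text
clock: 2.92
tcp_pos: [0.6261, 0.0042, 0.134]
eef_rot: [0.805, 0.593, 0.002, 0.002]
force: [-0.6, 0.1, 1.0]
opening: 0.0004
gripper_force: 0.0
```

Call:
step_arm --deltas '[[[-0.002,-0.005,0],0],[[-0.002,-0.005,0],0],[[-0.001,-0.004,0],0],[[-0.0002,-0.0052,0],-4.9],[[-0.0007,-0.0051,0],-4.9],[[-0.0011,-0.0051,0],-4.9],[[-0.0015,-0.0049,0],-4.9],[[0,0,0],0]]'

```text
clock: 3.58
tcp_pos: [0.6157, -0.0307, 0.132]
eef_rot: [0.895, 0.446, 0.001, 0.0]
force: [-0.2, -0.5, 0.4]
opening: -0.0001
gripper_force: 0.0
```

Call:
step_arm --deltas '[[[-0.0019,-0.0048,0],-4.9],[[-0.0023,-0.0046,0],-4.9],[[-0.0027,-0.0044,0],-4.9],[[-0.0031,-0.0042,0],-4.9],[[-0.0034,-0.0039,0],-4.9],[[0,0,0],0],[[0,0,0],0]]'

```text
clock: 4.17
tcp_pos: [0.6021, -0.0522, 0.1315]
eef_rot: [0.969, 0.249, -0.0, 0.0]
force: [-0.6, -0.1, 0.4]
opening: 0.0
gripper_force: 0.0
```

```bash
python3 - <<'E'
from h import *
s=manip.state();print(s["tcp_pos"].round(4),s["force"].round(1),s["clock"])
f,K,T=cam("top"); g,_,_=cam("scene")
a=cv2.resize(f[150:256,165:320,::-1],None,fx=3,fy=3,interpolation=cv2.INTER_CUBIC)
b=cv2.resize(g[150:256,190:345,::-1],None,fx=3,fy=3,interpolation=cv2.INTER_CUBIC)[:266]
cv2.imwrite("pics/c2.png",np.vstack([a[:300],b]))
E
```

```text
[ 0.6021 -0.0522  0.1315] [-0.6 -0.1  0.4] 4.1667
```

View pics/c2.png

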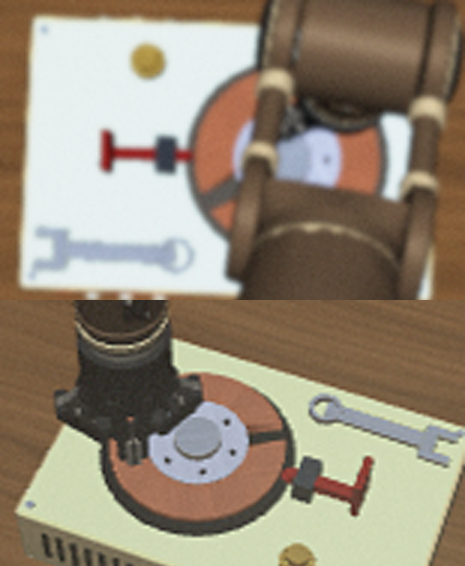

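The push works: the slot, at (213,197) in the upper half, is now about 28° from the bar, as planned. Continuing.

Call:
step_arm --deltas '[[[-0.0037,-0.0036,0],-4.9],[[-0.004,-0.0032,0],-4.9],[[-0.0043,-0.0029,0],-4.9],[[-0.0045,-0.0025,0],-4.9],[[-0.0047,-0.0021,0],-4.9],[[-0.0035,-0.0012,0],-4],[[0,0,0],0],[[0,0,0],0]]'

```text
clock: 4.93
tcp_pos: [0.5775, -0.0674, 0.1313]
eef_rot: [1.0, 0.003, -0.0, 0.0]
force: [-0.0, -0.2, 0.8]
opening: -0.0001
gripper_force: 0.2
```

```bash
cat > look.py <<'E'
from h import *
import sys
s=manip.state();print(s["tcp_pos"].round(4),s["force"].round(1),s["clock"])
f,K,T=cam("top"); g,_,_=cam("scene")
a=cv2.resize(f[160:240,180:300,::-1],None,fx=5,fy=5,interpolation=cv2.INTER_CUBIC)[:290]
b=cv2.resize(g[165:223,220:340,::-1],None,fx=5,fy=5,interpolation=cv2.INTER_CUBIC)
cv2.imwrite("pics/"+sys.argv[1],np.vstack([a,b]))
# slot: dark arc samples at radii on bottom plane
C=np.array([.5585,-.0095]); 
for cn,(im,KK,TT) in dict(top=(f,K,T),scene=cam("scene")).items():
  for r in(.054,.062,.070):
    A=np.radians(np.arange(70,125,.5)); v=[]
    for t in A:
        u=proj([C[0]+r*np.cos(t),C[1]+r*np.sin(t),.106],KK,TT)
        v.append(cv2.getRectSubPix(np.ascontiguousarray(im[:,:,0]),(1,1),tuple(map(float,u)))[0,0])
    v=np.array(v,float); w=np.clip((np.median(v)+v.min())/2-v,0,None); print(cn,r,v.min(),np.median(v),"ang",(np.degrees((A*w).sum()/w.sum())).round(2),"width",((w>0).sum()*np.radians(.5)*r).round(4))
E
python3 look.py c3.png
```

```text
[ 0.5775 -0.0674  0.1313] [-0.  -0.2  0.8] 4.9333
top 0.054 88.0 157.5 ang 91.45 width 0.0188
top 0.062 88.0 177.0 ang 91.52 width 0.0184
top 0.07 89.0 179.0 ang 91.93 width 0.0165
scene 0.054 66.0 158.5 ang 92.77 width 0.0132
scene 0.062 65.0 163.0 ang 92.69 width 0.0119
scene 0.07 65.0 163.5 ang 92.37 width 0.0116
```

View pics/c3.png

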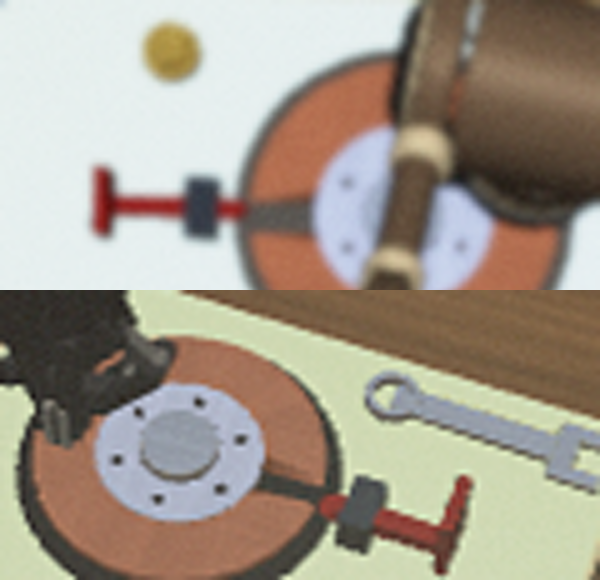

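The slot, at (280,216) in the upper half, lies about 2° short of the bar line, which is at row 210. That needs about 2.1 mm more push.

Call:
step_arm --deltas '[[[-0.0011,0,0],0],[[-0.001,0,0],0],[[0,0,0],0],[[0,0,0],0]]'

```text
clock: 5.42
tcp_pos: [0.5757, -0.0674, 0.1313]
eef_rot: [1.0, 0.001, 0.0, 0.0]
force: [2.3, -1.7, -1.5]
opening: -0.0001
gripper_force: 1.1
```

```bash
python3 look.py c4.png
```

```text
[ 0.5757 -0.0674  0.1313] [ 2.3 -1.7 -1.5] 5.4167
top 0.054 90.0 156.0 ang 89.77 width 0.0193
top 0.062 89.0 176.0 ang 90.0 width 0.0189
top 0.07 89.0 177.0 ang 90.26 width 0.0171
scene 0.054 68.0 155.0 ang 91.04 width 0.0146
scene 0.062 67.0 163.0 ang 90.6 width 0.0135
scene 0.07 66.0 163.0 ang 91.25 width 0.0116
```

View pics/c4.png

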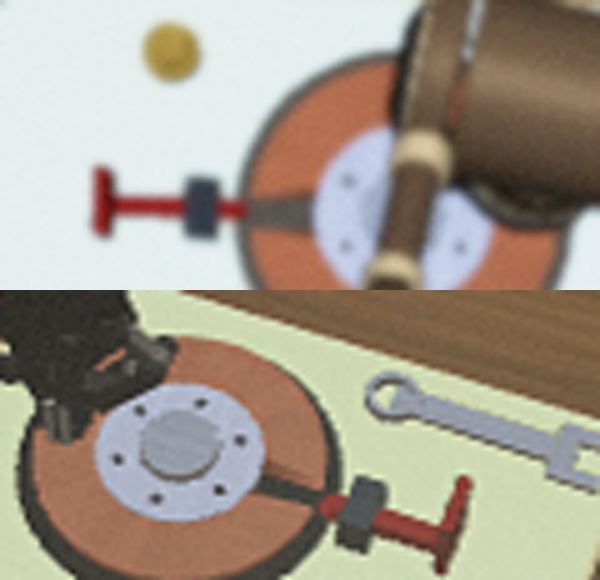

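Now about 0.4–1° remains. I'll nudge 0.5 mm, back off, lift and cross over behind the tab.

Call:
step_arm --deltas '[[[-0.0005,0,0],0],[[0,0,0],0],[[0.003,0,0],0],[[0.003,0,0.01],0],[[0,0,0.03],0],[[0,0,0.03],0],[[0,0,0.02],0],[[-0.003,0.035,0],0]]'

```text
clock: 6.23
tcp_pos: [0.5825, -0.0369, 0.2283]
eef_rot: [1.0, -0.001, 0.006, 0.002]
force: [2.0, 0.8, 1.5]
opening: -0.0
gripper_force: 0.0
```

Call:
step_arm --deltas '[[[-0.004,0.035,0],0],[[-0.004,0.035,0],0],[[-0.004,0.035,0],0],[[-0.004,0.035,0],0],[[-0.003,0.035,0],0],[[0,0.034,0],0],[[0,0,0],0],[[0,0,0],0]]'

```text
clock: 6.9
tcp_pos: [0.5584, 0.1785, 0.2219]
eef_rot: [1.0, 0.003, -0.0, 0.0]
force: [-0.3, 0.7, 1.3]
opening: -0.0004
gripper_force: 0.0
```

```bash
python3 look.py c5.png
```

```text
[0.5584 0.1785 0.2219] [-0.3  0.7  1.3] 6.9
top 0.054 88.0 155.5 ang 88.8 width 0.0198
top 0.062 88.0 174.0 ang 89.22 width 0.0184
top 0.07 87.0 176.0 ang 89.41 width 0.0165
scene 0.054 66.0 154.0 ang 89.91 width 0.0132
scene 0.062 64.0 163.0 ang 90.03 width 0.0124
scene 0.07 65.0 164.0 ang 89.66 width 0.0116
```

View pics/c5.png

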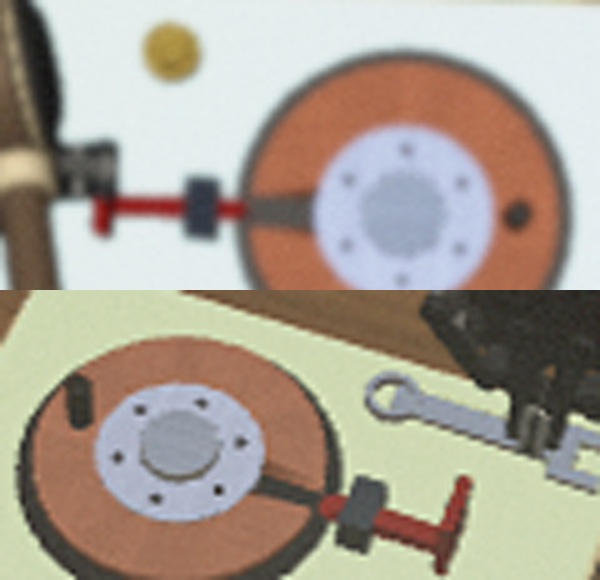

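The disc is aligned: the slot is at 89.5° and the bar at 89.6°. The post is at (517,214). I'll step out a little for clearance and descend behind the tab.

Call:
step_arm --deltas '[[[0,0.012,-0.02],0],[[0,0,-0.025],0],[[0,0,-0.025],0],[[0,0,-0.015],0],[[0,0,-0.006],0],[[0,0,0],0],[[0,0,0],0]]'

```text
clock: 7.63
tcp_pos: [0.5595, 0.1878, 0.1308]
eef_rot: [1.0, 0.001, 0.0, -0.0]
force: [-0.3, 0.6, 0.9]
opening: -0.0001
gripper_force: 0.0
```

```bash
python3 look.py c6.png|head -1
```

```text
[0.5595 0.1878 0.1308] [-0.3  0.6  0.9] 7.6333
```

View pics/c6.png

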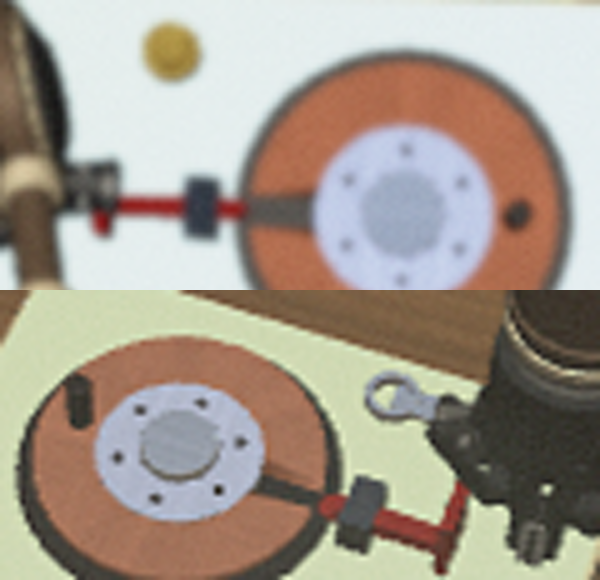

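The fingers are down behind the tab with no contact. The tab is at (455,520) in the lower half and the fingertip at (530,545). Pushing towards -y.

Call:
step_arm --deltas '[[[0,-0.006,0],0],[[0,-0.006,0],0],[[0,-0.004,0],0],[[0,-0.004,0],0],[[0,-0.004,0],0],[[0,-0.004,0],0],[[0,-0.003,0],0],[[0,0,0],0]]'

```text
clock: 8.45
tcp_pos: [0.5589, 0.1574, 0.1304]
eef_rot: [1.0, 0.001, -0.0, -0.0]
force: [-0.7, 0.8, 0.9]
opening: -0.0004
gripper_force: 0.4
```

Call:
step_arm --deltas '[[[0,-0.003,0],0],[[0,-0.003,0],0],[[0,-0.003,0],0],[[0,-0.003,0],0],[[0,-0.003,0],0],[[0,0,0],0]]'

```text
clock: 8.95
tcp_pos: [0.5588, 0.142, 0.1303]
eef_rot: [1.0, 0.001, -0.0, 0.0]
force: [-0.8, 0.6, 0.4]
opening: -0.0001
gripper_force: 0.5
```

Call:
step_arm --deltas '[[[0,-0.003,0],0],[[0,-0.003,0],0]]'

```text
clock: 9.12
tcp_pos: [0.5588, 0.1366, 0.1302]
eef_rot: [1.0, 0.001, -0.0, -0.0]
force: [-1.6, 2.6, 1.5]
opening: -0.0001
gripper_force: 1.4
```

```bash
python3 look.py c7.png|head -1
```

```text
[0.5588 0.1366 0.1302] [-1.6  2.6  1.5] 9.1167
```

View pics/c7.png

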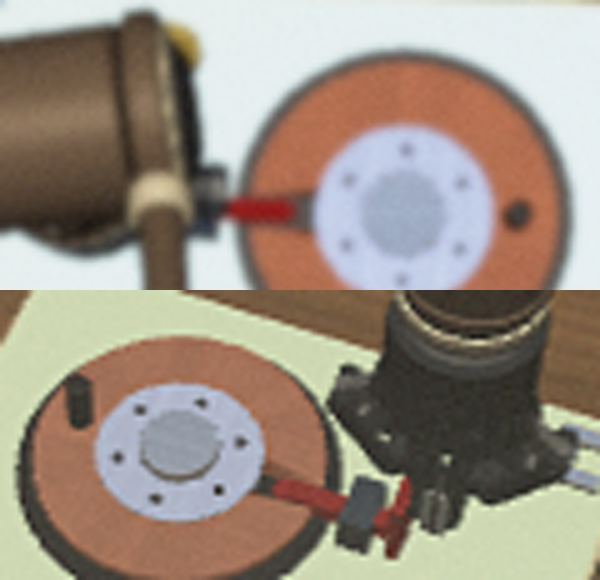

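The bar's tip is in the slot at (297,211), roughly 1–2 mm short of home. I'll continue in small steps until it meets the stop.

Call:
step_arm --deltas '[[[0,-0.0015,0],0],[[0,-0.0015,0],0]]'

```text
clock: 9.43
tcp_pos: [0.5589, 0.1338, 0.1302]
eef_rot: [1.0, 0.001, 0.0, -0.0]
force: [-0.7, 2.5, 1.4]
opening: -0.0
gripper_force: 1.3
```

Call:
step_arm --deltas '[[[0,-0.001,0],0],[[0,-0.001,0],0]]'

```text
clock: 9.6
tcp_pos: [0.5589, 0.1323, 0.1302]
eef_rot: [1.0, 0.001, 0.0, -0.001]
force: [0.6, 7.5, -0.1]
opening: 0.0003
gripper_force: 3.3
```

Call:
step_arm --deltas '[[[0,-0.0006,0],0],[[0,-0.0004,0],0]]'

```text
clock: 9.77
tcp_pos: [0.5588, 0.1323, 0.1303]
eef_rot: [1.0, 0.001, 0.0, -0.002]
force: [-0.9, 7.8, -0.1]
opening: -0.0002
gripper_force: 4.0
```

Call:
step_arm --deltas '[[[0,-0.0005,0],0],[[0,0,0],0]]'

```text
clock: 9.93
tcp_pos: [0.5589, 0.1323, 0.1303]
eef_rot: [1.0, 0.001, 0.0, -0.002]
force: [-1.3, 8.2, -0.5]
opening: 0.0003
gripper_force: 4.2
```

The finger has stalled at the stop. I'll press slightly more, then back off, lift clear and look.

Call:
step_arm --deltas '[[[0,-0.002,0],0],[[0,-0.002,0],0],[[0,0,0],0]]'

```text
clock: 10.18
tcp_pos: [0.5589, 0.132, 0.1305]
eef_rot: [1.0, -0.0, 0.001, -0.006]
force: [-0.5, 18.2, -1.5]
opening: -0.0002
gripper_force: 9.3
```

Call:
step_arm --deltas '[[[0,0.005,0],0],[[0,0.01,0],0],[[0,0.01,0],0],[[0,0.01,0.01],0],[[0,0.005,0.03],0],[[0,0,0.035],0],[[0,0,0.035],0],[[0,0,0.02],0]]'

```text
clock: 10.85
tcp_pos: [0.561, 0.167, 0.2656]
eef_rot: [1.0, 0.002, 0.003, -0.0]
force: [0.7, 0.0, 0.6]
opening: 0.0
gripper_force: 0.0
```

Call:
step_arm --deltas '[[[-0.03,0.02,0],0],[[-0.03,0.02,0],0],[[-0.03,0.02,0],0],[[-0.03,0.02,0],0],[[-0.02,0.01,0],0],[[0,0,0],0],[[0,0,0],0],[[0,0,0],0]]'

```text
clock: 11.52
tcp_pos: [0.4198, 0.2563, 0.2611]
eef_rot: [1.0, 0.002, 0.001, 0.0]
force: [0.2, 0.1, -0.6]
opening: 0.0002
gripper_force: 0.0
```

```bash
python3 look.py c8.png|head -1
python3 - <<'E'
from h import *
f,K,T=cam("top")
a=cv2.imread("pics/c8.png"); P=lambda u,v,z: ray(180+(u+.5)/5-.5,160+(v+.5)/5-.5,K,T,z)
h=cv2.cvtColor(f,cv2.COLOR_RGB2HSV).astype(int)
red=((h[:,:,1]>170)&((h[:,:,0]<8)|(h[:,:,0]>170))&(h[:,:,2]<190))[190:215,195:260]
v,u=np.nonzero(red); print("red cols",u.min()+195,u.max()+195, "tip y",ray(u.max()+195.5,202.5,K,T,.106),"tab out",ray(u.min()+194.5,202,K,T,.142))
print("expected tip r .052, tab outer r .128")
E
```

```text
[0.4198 0.2563 0.2611] [ 0.2  0.1 -0.6] 11.5167
red cols 212 239 tip y [0.55767462 0.04436227 0.106     ] tab out [0.55435464 0.11351477 0.142     ]
expected tip r .052, tab outer r .128
```

View pics/c8.png

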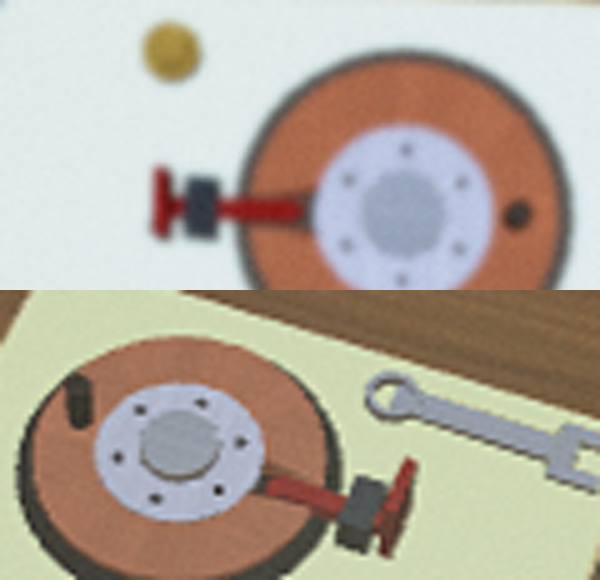

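The bar is home: its tip is at (305,211), r ≈ 53 mm, the tab moved about 31 mm and it stalled against 18 N. The knob and spanner haven't moved, and the arm is clear.

```bash
python3 -c "
from workcell import manip
print(manip.job_done())"
```

```text
the job is handed in; nothing more can be done
None
```

The spindle is locked and the job is handed in: I turned the slot to face the bar, pushed the bar home until it stalled at its stop, never touched the loose items, and finished with the arm clear of everything at about 11.5 s.

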